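# Press home a bag foot with the squeeze-grip setter

## Task

One brass foot of the off-white bag-base plate still stands proud. Lay the plate on the bolster of the bench setter with the proud foot under the ram, squeeze the red trigger against the fixed grip until the foot is fully home, and let the trigger spring back. Then take the plate out and lay it flat in the black parts tray, feet up, without disturbing the other things on the bench.

Things in the scene. Friction and masses are not known exactly. Their poses are not given: they have to be found in the camera images.
- setter: Bench setter, fixed, dark petrol-green casting, 230 mm high. Origin: on the bench, below the ram's vertical axis; z up, x points from the open front of the throat (where the plate goes in) toward the column. In this frame (mm): ram guide overhead from x=-18, y -18 to 18, underside z=89; column x 34 to 70; base tongue in front x -108 to -26, y -28 to 28, top z=12.
- nest (a point): Point on the bolster (steel table that the plate lies on) under the ram: setter origin + 50 mm up, axes as setter. Bolster top z=50 over the bench, x -100 to +32, only 36 wide (y -18 to 18), both sides free down to the base. A back stop 10 high crosses it at x=+14: a plate pushed along the middle to the stop has the centre of its far foot (14 mm from the plate's end) on the ram's axis.
- ram_face (a point): Centre of the flat round lower face (18 mm across) of the vertical steel ram. With the trigger at rest it is 25.7 mm above the bolster; it goes down 16.2 mm with the full trigger stroke.
- trigger (a joint): Red trigger's angle (rad): 0 at rest, grows as it is squeezed toward the grip, stop at 0.27. Hinge at its bottom end, at setter y=-60, z=135 mm, axis along x. Drives the ram: 60 mm per rad. At the trigger_face point the spring takes about 3 N at rest, 6 N at the stop; pressing the foot in adds about 10 N. With the foot home it stands at 0.26 to 0.27. Springs back when released.
- trigger_face (a point): Point on the trigger's outer (-y) face, mid-width, 199 mm above the bench, where it is best pressed. The trigger stands upright on the grip's -y side, free end up (top about 211 mm), 22 mm wide (along x), 10 thick. In the setter frame the point lies at y=-74 mm at rest, about -56 fully squeezed (x=0).
- grip_face (a point): Point on the outer (+y) face of the fixed upright black rubber grip (setter x=0, y=-25, z=200 mm), opposite trigger_face. Grip: x -13 to 13, y -45 to -25, z 158 to 228, free above and at both sides. Across trigger and grip: 49 mm at rest, 31 mm fully squeezed; only the trigger side moves.
- plate: Loose off-white rigid plate, 150 (x) x 50 (y) x 6 (z) mm, 90 g, with a row of dark stitch holes along each long edge. Origin: centre of its underside; z up out of the side with the feet. A brass foot (head 16 mm across, 4 high) at each end on the middle line: the one at x=-61 mm is already home, its top 10 mm above the underside; the one at x=+61 mm stands 6 mm proud.
- stud_top (a point): Centre of the top of the proud brass foot; 16 mm above the plate's underside before pressing, 10 mm when home.
- stud (a joint): How far the proud foot has been pressed in (m): 0 = proud, 0.006 = fully home. It stays where it is pushed; about 10 N moves it.
- tray: Black sheet-metal parts tray fixed to the bench, 190 (x) x 118 (y) mm, rim 11 mm high, walls 2 mm, floor 2 mm thick. Origin: centre of its underside; inside 186 x 114 mm.
- tin: Small red round tin, 56 mm across, 35 high; leave alone. Origin: centre of its underside.
- dye_bottle: Small brown bottle with black cap, 34 mm across, 78 high, upright; leave alone. Origin: centre of its underside.
- wax: Yellow beeswax puck, 39 mm across, 13 high; leave alone. Origin: centre of its underside.
- spool: Beige thread spool standing on the cutting mat, 34 mm across, 45 high; leave alone. Origin: centre of its underside.

How it is judged:
By the outcome, as a careful person would: the job done as asked, in the order asked, and still so for the second after the job is handed in, with the robot touching nothing.
It also fails if it takes over 72 s, if anything falls off the work surface, if the arm or the gripper's body presses on something with over 40 N, if the wrist force passes 120 N, or if a joint passes its speed limit or range.

## Robot

A 6-joint arm with a two-finger parallel gripper is mounted at the origin on a cart in front of the work surface, level with it; the furniture and walls round the work are solid. World frame = base frame: x ahead of the robot, y to its left, z up, the work surface at z = 0. Lengths are in m, angles in degrees, forces in N, time in s.
With the tool pointing down it reaches from about 0.4 to 0.825 m from the base axis. Payload 7 kg.
Tool frame: the origin (TCP) lies between the finger pads; the fingertips stand 19 mm ahead of it and the grasp point (between the pads) is the TCP; x points along the fingers, y is the direction in which the jaws open and shut, and the axes are right-handed (so a half turn about x gives the same grasp; the last joint's range is limited). The gripper opens to 88 mm and grips with 3 to 60 N. Pads are 19 mm wide; open, the fingers measure 130 mm over their backs; the gripper's body (78 mm by 193 mm) begins 47 mm behind the grasp point.
Start: joints at [93.169, 20.546, 0.682, 0, -70.136, -16.507], TCP at [0.156, 0.657, 0.246] pointing down, gripper open.
Joint ranges: [-176.03, 176.03], [-82.01, 121.73], [-58.28, 71.71], [-173.87, 95.51], [-174.79, -0.11], [-173.66, 173.66]. Speed limits (degrees/s): [136.94, 136.94, 172.46, 180, 180, 180].

## Interface

Orientations are given as [roll, pitch, yaw] about the fixed x, y, z axes, in that order (R = Rz(yaw) Ry(pitch) Rx(roll)).
In Python, from plant import * gives the robot as it stands.
- The arm moves only by the tool step_arm, never from a script. Its argument "steps" is a list of rows, each a list of 2 entries, a list of its own where there are three numbers: the shift along the tool's x, y, z in units of 0.02 m (1.0 is 0.02 m), then the turn about the tool's x in units of 6 degrees (1.0 is 6 degrees). A call has 1 to 20 rows; each row shifts and turns the commanded pose from where the row before left it, along the tool's axes as they then stand; what a row does not reach is not made up. A row lasts 1/12 s, in which the tool goes at most 41.7 mm and 7.16 degrees, less where a joint would pass 70% of its speed; a pose out of reach is approached as far as the arm can. A call with a number of a shift or a turn outside -1 to 1 is refused whole. A call with a gripper value outside its range is refused whole. "fingers" is the closure, from 0 (fully open) to 1 (shut), set as the call begins (left out, the last holds). The fingers move at their own pace and stop on an object; "grip_force" is the grip in N (left out, the last holds). Time passes only in rows, so rows that do not move let the fingers close. It gives the time, the measured TCP pose, the force and the opening at its end, in the units of the state.
- get_state(): the state, without advancing time (a new reading comes with each control period).
- capture(name): name is "scene" or "top" or "wrist"; returns the picture (384x512x3 uint8, blue, green, red); there is no depth.
- camera_model(name): a dict with "intrinsics" (3x3 intrinsics, pixels), "dist_coeffs" ([k1, k2, p1, p2, k3] as OpenCV has them; the pictures are not rectified), "rvec" (rotation vector, rad) and "tvec" (3), from world to camera coordinates, as OpenCV has them. Camera axes: x right, y down, z forward; pixel columns grow to the right and rows downward; lengths in m; the calibration is good to about 2 mm. A picture is of the moment at which its call begins: read the wrist's pose just before it. camera_model takes no time and is no camera call; for the wrist camera it gives the pose at the moment of the call.
- close_job(): hands the job in, once; it reports no verdict.
The state is a dict: "time_s": time; "joints": joint angles; "qd": joint speeds; "joint_torque": joint torques, N m; "tcp_pos": TCP position; "eef_rot": TCP orientation; "contact_force": force on the tool from outside, world axes, zero at the start; "moment": the same for the moment, N m; "gripper_width": finger opening in m.
Only numpy, scipy, OpenCV 4.12 (cv2) and the standard library are available. Lean on these libraries where they do the work, as an engineer would, in place of code of your own. Each camera call takes 0.05 s, during which the arm holds its last target.

## Working session

There is one attempt and no reset: what is moved stays moved. The work goes in short steps, Python scripts to look and compute and a tool call to move; the robot and the scene stay as the last step left them, time stands still between calls to the robot, and variables do not carry over. Pictures are saved under pics/ and viewed, and the job is handed in when it is done.

Besides the shell and the picture viewer there is one more tool, called after "Call:" as name(argument=value, ...), one argument or row to a line, values as JSON. step_arm: Moves the arm, as the interface text tells. Its arguments: {"type":"object","properties":{"steps":{"type":"array","items":{"type":"array"}},"fingers":{"type":"number"},"grip_force":{"type":"number"}},"required":["steps"]}

```bash
ls; mkdir -p pics; python3 - <<'E'
from plant import *
import cv2
s=get_state();print(s)
for n in ["scene","top","wrist"]:
    m=camera_model(n);print(n,m)
    cv2.imwrite(f"pics/{n}0.png",capture(n))
E
```

```text
pics
{'time_s': 0.0, 'joints': array([ 9.31707322e+01,  2.05897619e+01,  6.32891452e-01, -1.92853885e-02,
       -7.01353904e+01, -1.65065721e+01]), 'qd': array([ 0.03038663,  0.03784549, -0.02280675,  0.08356906,  0.08986656,
       -0.00210542]), 'joint_torque': array([ 2.11029233e-03, -5.82720172e+01,  2.93057656e+01,  6.99679077e+00,
        7.02322679e-03, -1.52330790e-04]), 'tcp_pos': array([0.15562141, 0.65634027, 0.24463747]), 'eef_rot': array([ 95.3908807 ,  89.90597417, -97.95152695]), 'contact_force': array([ 0.33300999, -0.78705395, -0.48952303]), 'moment': array([ 0.03459855, -0.03475455, -0.00734296]), 'gripper_width': 0.08766194840010466}
scene {'intrinsics': array([[409.7336862 ,   0.        , 259.38559418],
       [  0.        , 409.7336862 , 189.98370592],
       [  0.        ,   0.        ,   1.        ]]), 'dist_coeffs': array([-0.06662616,  0.        ,  0.        ,  0.        ,  0.        ]), 'rvec': array([ 2.30578148, -0.843266  ,  0.32192256]), 'tvec': array([-0.51637935,  0.29980268,  0.8981918 ])}
top {'intrinsics': array([[470.24533706,   0.        , 254.87319453],
       [  0.        , 470.24533706, 194.94204988],
       [  0.        ,   0.        ,   1.        ]]), 'dist_coeffs': array([-0.02034611,  0.        ,  0.        ,  0.        ,  0.        ]), 'rvec': array([ 2.08215377, -2.12799619,  0.22854364]), 'tvec': array([-0.11361479,  0.61308845,  1.16363302])}
wrist {'intrinsics': array([[321.61193489,   0.        , 255.35107727],
       [  0.        , 321.61193489, 189.19679077],
       [  0.        ,   0.        ,   1.        ]]), 'dist_coeffs': array([-0.01890985,  0.        ,  0.        ,  0.        ,  0.        ]), 'rvec': array([-1.82191742,  2.30677966,  0.33692562]), 'tvec': array([ 0.67297583, -0.03615773,  0.3912757 ])}
```

View pics/scene0.png

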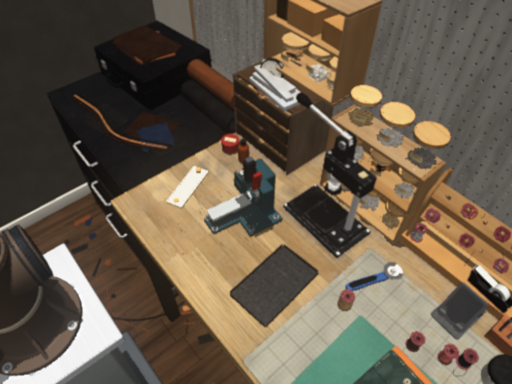

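View pics/top0.png

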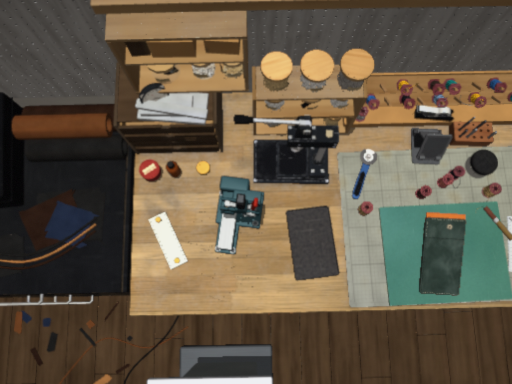

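View pics/wrist0.png

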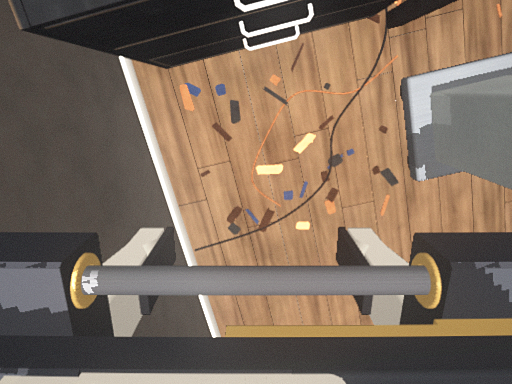

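```bash
cat > h.py <<'E'
import numpy as np, cv2
def und(m,uv):
    return cv2.undistortPoints(np.array(uv,float).reshape(-1,1,2),m["intrinsics"],m["dist_coeffs"]).reshape(-1,2)
def onplane(m,uv,z):
    R=cv2.Rodrigues(m["rvec"])[0];t=np.array(m["tvec"]);c=-R.T@t
    d=np.c_[und(m,uv),np.ones(len(uv))]@R
    return c+d*((z-c[2])/d[:,2])[:,None]
def tri(ms,uvs):
    A=[];b=[]
    for m,uv in zip(ms,uvs):
        R=cv2.Rodrigues(m["rvec"])[0];t=np.array(m["tvec"]);c=-R.T@t
        d=R.T@np.r_[und(m,[uv])[0],1];d/=np.linalg.norm(d);P=np.eye(3)-np.outer(d,d)
        A.append(P);b.append(P@c)
    return np.linalg.lstsq(np.vstack(A),np.hstack(b),rcond=None)[0]
def proj(m,X):
    return cv2.projectPoints(np.array(X,float).reshape(-1,1,3),m["rvec"],m["tvec"],m["intrinsics"],m["dist_coeffs"])[0].reshape(-1,2)
def crop(img,x0,y0,w,h,k,name):
    c=cv2.resize(img[y0:y0+h,x0:x0+w],None,fx=k,fy=k,interpolation=cv2.INTER_CUBIC)
    cv2.imwrite(name,c)
E
python3 - <<'E'
from plant import *
from h import *
t=cv2.imread("pics/top0.png");s=cv2.imread("pics/scene0.png")
crop(t,130,150,220,140,3.6,"pics/topc.png")
crop(s,150,120,200,150,4,"pics/scenec.png")
m=camera_model("top")
print(onplane(m,[[130,300],[345,300],[313,243],[227,235],[167,240]],0))
print(proj(m,[[0,0,0],[.156,.656,.24]]))
E
```

```text
[[ 0.3484831   0.20884857  0.        ]
 [ 0.33659508 -0.35830338  0.        ]
 [ 0.48887508 -0.28110973  0.        ]
 [ 0.51571849 -0.04899853  0.        ]
 [ 0.50558279  0.11375647  0.        ]]
[[ 209.22761363  441.25487002]
 [-116.59251463  398.05492581]]
```

View pics/topc.png

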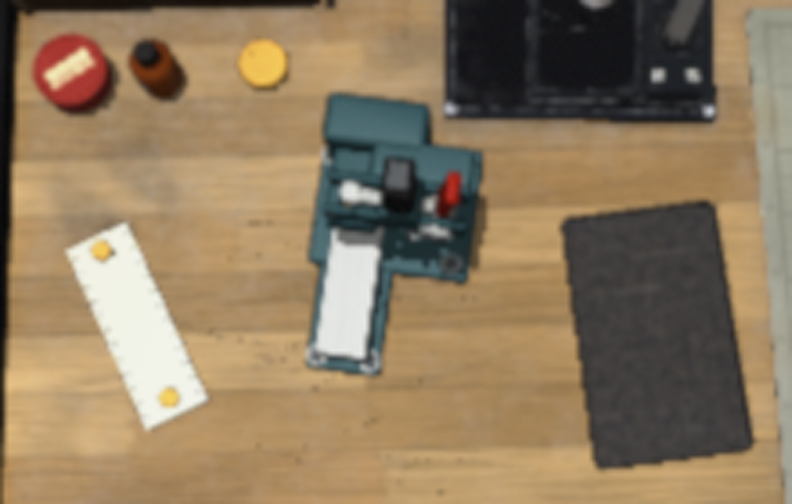

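View pics/scenec.png

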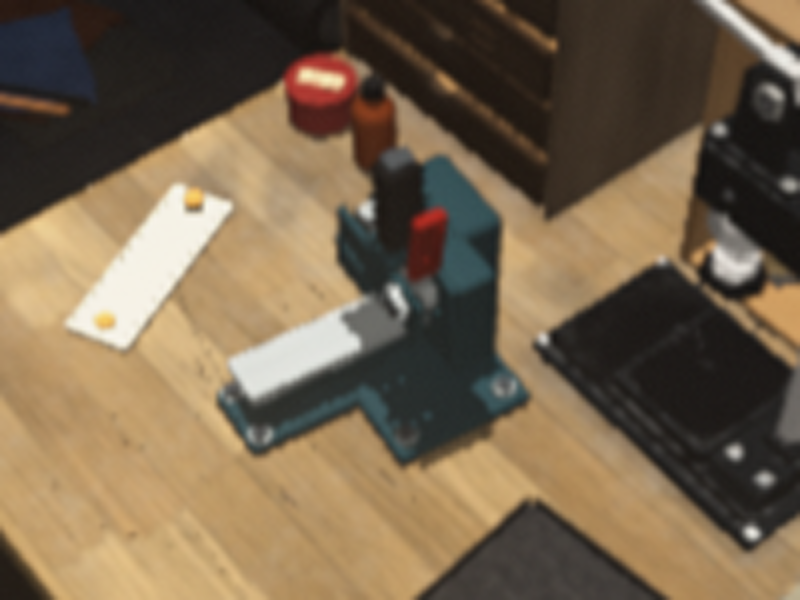

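```bash
python3 - <<'E'
from plant import *
from h import *
t=cv2.imread("pics/top0.png");s=cv2.imread("pics/scene0.png")
crop(t,205,170,70,90,6.5,"pics/topd.png")
crop(s,200,150,90,90,6.5,"pics/scened.png")
crop(s,160,155,60,60,8,"pics/scenep.png")
m=camera_model("top")
f=lambda l:[[x/3.6+130,y/3.6+150] for x,y in l]
p=onplane(m,f([(66,250),(127,222),(209,400),(148,430)]),.006);print(p,np.linalg.norm(np.diff(np.r_[p,p[:1]],axis=0),axis=1))
p=onplane(m,f([(563,220),(712,203),(750,448),(598,467)]),.011);print(p,np.linalg.norm(np.diff(np.r_[p,p[:1]],axis=0),axis=1),p.mean(0))
print(onplane(m,f([(101,250),(169,398)]),.012))
E
```

```text
[[0.56209785 0.16462219 0.006     ]
 [0.58263546 0.11878941 0.006     ]
 [0.4470268  0.05526026 0.006     ]
 [0.42590683 0.10022214 0.006     ]] [0.05022387 0.149752   0.04967518 0.15064979]
[[ 0.57597152 -0.21161984  0.011     ]
 [ 0.5865284  -0.32477938  0.011     ]
 [ 0.40296737 -0.34272339  0.011     ]
 [ 0.39173293 -0.23069776  0.011     ]] [0.11365091 0.184436   0.11258753 0.18522372] [ 0.48930005 -0.27745509  0.011     ]
[[0.56049117 0.13681708 0.012     ]
 [0.4486201  0.08398785 0.012     ]]
```

View pics/topd.png

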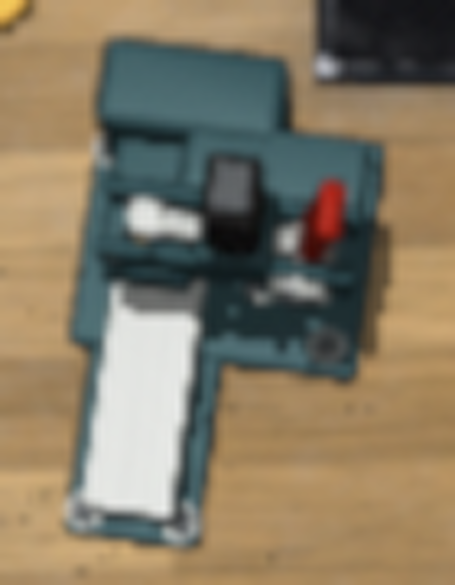

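View pics/scened.png

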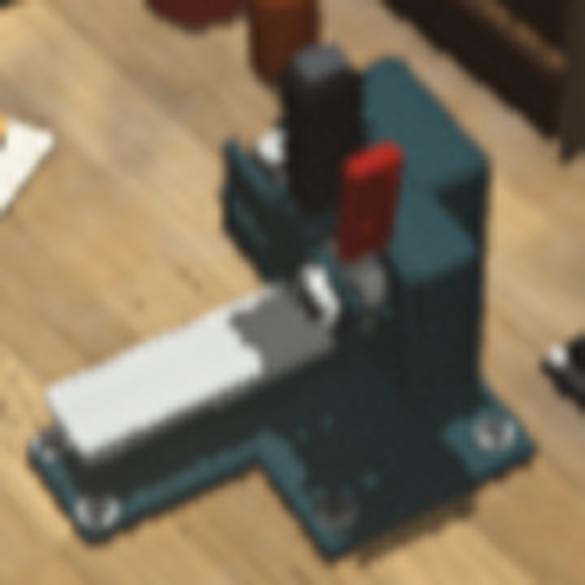

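View pics/scenep.png

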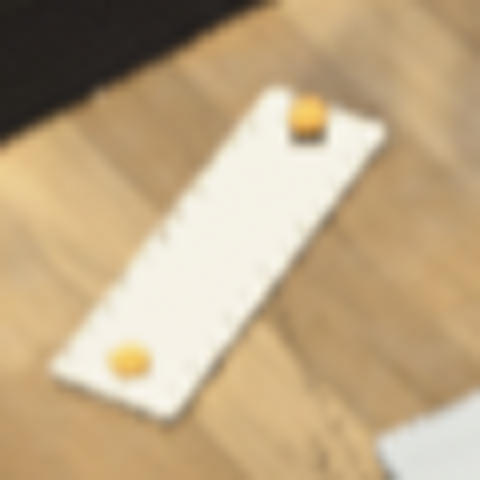

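```bash
python3 - <<'E'
from plant import *
from h import *
from scipy.optimize import least_squares
mt=camera_model("top");ms=camera_model("scene")
T=[((-100,18,50),(85,508)),((-100,-18,50),(172,515)),((-108,28,12),(68,530)),((-108,-28,12),(192,545)),((0,-35,228),(232,187))]
S=[((-100,18,50),(48,398)),((-100,-18,50),(88,458)),((-108,28,12),(32,455)),((-108,-28,12),(95,540)),((0,-35,228),(318,62))]
def res(p,full=False):
    c,s=np.cos(p[2]),np.sin(p[2]);R=np.array([[c,-s,0],[s,c,0],[0,0,1]])
    out=[]
    for m,L,o in((mt,T,(205,170)),(ms,S,(200,150))):
        X=np.array([a for a,_ in L])/1000@R.T+[p[0],p[1],0]
        uv=np.array([b for _,b in L])/6.5+o
        out.append(proj(m,X)-uv)
    return np.vstack(out).ravel()
r=least_squares(res,[.57,-.06,0]);print(r.x,np.degrees(r.x[2]));print(r.fun.reshape(-1,2).round(1))
f=lambda o,x,y:(x/6.5+o[0],y/6.5+o[1])
# ram top knob
P=tri([mt,ms],[f((205,170),148,215),f((200,150),272,150)]);print("knob",P)
p=r.x;c,s=np.cos(p[2]),np.sin(p[2]);print((np.array([[c,s],[-s,c]])@(P[:2]-p[:2])),P[2])
# plate
t=np.array([[0.56209785,0.16462219],[0.58263546,0.11878941],[0.4470268,0.05526026],[0.42590683,0.10022214]])
print(t.mean(0),np.degrees(np.arctan2(*(t[0]+t[1]-t[2]-t[3])[::-1])))
# rotation of tool
from scipy.spatial.transform import Rotation as Ro
st=get_state();print(Ro.from_euler('xyz',st["eef_rot"],degrees=True).as_matrix().round(3))
m=camera_model("wrist");R=cv2.Rodrigues(m["rvec"])[0];print("wcam",-R.T@m["tvec"],R.round(2),st["tcp_pos"])
for z in(.15,.2):print(onplane(m,[[0,0],[512,0],[512,384],[0,384]],0))
E
```

```text
[ 0.57215641 -0.06061886 -0.135923  ] -7.78781421081923
[[ 0.2 -0.1]
 [ 0.6  0.4]
 [-0.1  0.5]
 [ 1.6  0.6]
 [ 0.3 -0.4]
 [-0.5 -0.6]
 [ 0.  -0.3]
 [-1.2 -1.8]
 [-0.8 -0.1]
 [ 1.3 -0.7]]
knob [ 0.57151019 -0.05986136  0.15024082]
[-0.00074291  0.00066296] 0.15024082378635945
[0.50441673 0.1097235 ] 25.20517371813744
[[-0.    -0.231 -0.973]
 [-0.001 -0.973  0.231]
 [-1.     0.001 -0.   ]]
wcam [0.23187201 0.63770982 0.3834126 ] [[-0.23 -0.97  0.  ]
 [-0.93  0.22  0.29]
 [-0.28  0.06 -0.96]] [0.15566292 0.65644372 0.24485368]
[[ 0.3893527   0.88102709  0.        ]
 [ 0.26237595  0.34528121  0.        ]
 [-0.28322069  0.34658773  0.        ]
 [-0.0962892   1.12307189  0.        ]]
[[ 0.3893527   0.88102709  0.        ]
 [ 0.26237595  0.34528121  0.        ]
 [-0.28322069  0.34658773  0.        ]
 [-0.0962892   1.12307189  0.        ]]
```

```bash
cat >> h.py <<'E'
from scipy.spatial.transform import Rotation as Ro
def go(st,x,y,z,yaw):
    """yaw: world direction of tool y (deg)"""
    R=Ro.from_euler('xyz',st["eef_rot"],degrees=True).as_matrix()
    d=R.T@(np.array([x,y,z])-st["tcp_pos"])/.02
    cy=np.degrees(np.arctan2(R[1,1],R[0,1]))
    dy=(yaw-cy+180)%360-180
    print("t",round(st["time_s"],2),"tcp",st["tcp_pos"].round(4),"ydir",round(cy,2),"tilt",R[2].round(4),"F",st["contact_force"].round(1),"w",round(st["gripper_width"],4))
    print("units",d.round(3),"turn units",round(-dy/6,3),"(-turn first:",end=" ")
    R2=Ro.from_rotvec(np.radians([0,0,dy])).as_matrix()@R
    print((R2.T@(np.array([x,y,z])-st["tcp_pos"])/.02).round(3),")")
E
python3 - <<'E'
from plant import *
from h import *
st=get_state();go(st,.4573,.0876,.13,-64.8)
E
```

```text
t 0.15 tcp [0.1557 0.6564 0.2449] ydir -103.34 tilt [-1.0e+00  1.3e-03 -1.0e-04] F [0.5 0.1 0.3] w 0.0873
units [  5.776  24.187 -21.237] turn units -6.423 (-turn first: [ 5.783 32.15  -1.536] )
```

Call:
step_arm(
  steps=[
    [[0.1,0.93,-0.82],0],
    [[0.1,0.93,-0.82],0],
    [[0.1,0.93,-0.82],0],
    [[0.1,0.93,-0.82],0],
    [[0.1,0.93,-0.82],0],
    [[0.1,0.93,-0.82],0],
    [[0.1,0.93,-0.82],0],
    [[0.1,0.93,-0.82],0],
    [[0.1,0.93,-0.82],0],
    [[0.1,0.93,-0.82],0],
    [[0.1,0.93,-0.82],0],
    [[0.1,0.93,-0.82],0],
    [[0.1,0.93,-0.82],0],
    [[0.1,0.93,-0.82],0],
    [[0.1,0.93,-0.82],0],
    [[0.1,0.93,-0.82],0],
    [[0.1,0.93,-0.82],0],
    [[0.1,0.93,-0.82],0],
    [[0.1,0.93,-0.82],0],
    [[0.1,0.93,-0.82],0],
  ],
  fingers=0,
)

```text
time_s: 1.82
tcp_pos: [0.3893, 0.2179, 0.2055]
eef_rot: [-76.5, 90.0, 90.1]
contact_force: [0.3, -0.1, -0.5]
gripper_width: 0.0876
```

Call:
step_arm(
  steps=[
    [[0.4,0.93,-0.81],0],
    [[0.4,0.93,-0.81],0],
    [[0.4,0.93,-0.81],0],
    [[0.4,0.93,-0.81],0],
    [[0.4,0.93,-0.81],0],
    [[0.4,0.93,-0.81],0],
    [[0,0,0],-0.9],
    [[0,0,0],-0.9],
    [[0,0,0],-0.9],
    [[0,0,0],-0.9],
    [[0,0,0],-0.9],
    [[0,0,0],-0.9],
    [[0,0,0],-0.9],
    [[0,0,0],-0.12],
    [[0,0,0],0],
    [[0,0,0],0],
  ],
)

```text
time_s: 3.15
tcp_pos: [0.4578, 0.0881, 0.1575]
eef_rot: [-13.9, 90.0, -168.9]
contact_force: [0.8, 0.2, 0.9]
gripper_width: 0.0876
```

```bash
python3 - <<'E'
from plant import *
from h import *
import pickle
st=get_state();go(st,.4573,.0876,.021,-64.8)
m=camera_model("wrist");im=capture("wrist");cv2.imwrite("pics/w1.png",im);pickle.dump(m,open("w1.pkl","wb"))
L=lambda x,y,z:(0.5044+x*np.cos(np.radians(25.2))-y*np.sin(np.radians(25.2)),.1097+x*np.sin(np.radians(25.2))+y*np.cos(np.radians(25.2)),z)
print(proj(m,[L(.075,.025,.006),L(.075,-.025,.006),L(-.075,-.025,.006),L(-.075,.025,.006),L(.061,0,.016),L(-.061,0,.01)]))
E
```

```text
t 3.15 tcp [0.4578 0.0881 0.1575] ydir -64.99 tilt [-1.e+00 -0.e+00  1.e-04] F [0.8 0.2 0.9] w 0.0876
units [6.826 0.011 0.034] turn units -0.031 (-turn first: [6.826 0.011 0.034] )
[[223.35998159  31.26873062]
 [284.05073818  31.0273056 ]
 [280.70060487 203.11535498]
 [228.33834038 203.31948817]
 [253.74660157  47.80898929]
 [254.44552532 190.42448868]]
```

View pics/w1.png

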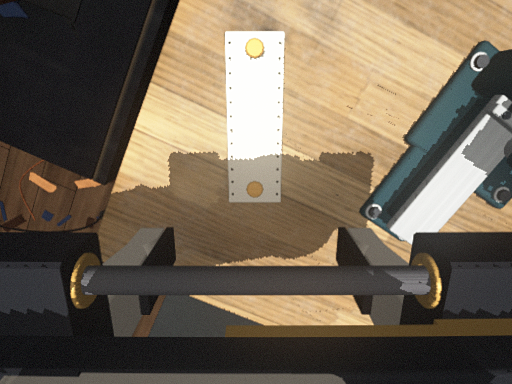

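Call:
step_arm(
  steps=[
    [[0.9,0,0],0],
    [[0.9,0,0],0],
    [[0.9,0,0],0],
    [[0.9,0,0],0],
    [[0.9,0,0],0],
    [[0.9,0,0],0],
    [[0.9,0.01,0.03],-0.03],
    [[0.3,0,0],0],
    [[0.2,0,0],0],
    [[0,0,0],0],
    [[0,0,0],0],
  ],
)

```text
time_s: 4.12
tcp_pos: [0.4579, 0.0879, 0.0221]
eef_rot: [177.7, 90.0, 23.1]
contact_force: [0.5, -0.2, 0.4]
gripper_width: 0.0875
```

```bash
python3 - <<'E'
from plant import *
from h import *
st=get_state();go(st,.4573,.0876,.0205,-64.8)
E
```

```text
t 4.12 tcp [0.4579 0.0879 0.0221] ydir -64.65 tilt [-1.e+00  0.e+00 -7.e-04] F [ 0.5 -0.2  0.4] w 0.0875
units [0.082 0.003 0.034] turn units 0.024 (-turn first: [0.082 0.003 0.034] )
```

Call:
step_arm(
  steps=[
    [[0.06,0,0.03],0.02],
    [[0,0,0],0],
    [[0,0,0],0],
    [[0,0,0],0],
    [[0,0,0],0],
    [[0,0,0],0],
    [[0,0,0],0],
    [[0,0,0],0],
    [[0,0,0],0],
    [[0,0,0],0],
    [[0,0,0],0],
    [[0,0,0],0],
  ],
  fingers=1,
  grip_force=35,
)

```text
time_s: 5.12
tcp_pos: [0.457, 0.0874, 0.0205]
eef_rot: [178.6, 90.0, 23.9]
contact_force: [-1.1, 0.6, 4.5]
gripper_width: 0.0491
```

Call:
step_arm(
  steps=[
    [[-0.5,0,0],0],
    [[-0.9,0,0],0],
    [[-0.9,0,0],0],
    [[-0.9,0,0],0],
    [[-0.9,0,0],0],
    [[-0.5,0,0],0],
    [[0,0,0],0.9],
    [[0,0,0],0.9],
    [[0,0,0],0.9],
    [[0,0,0],0.9],
    [[0,0,0],0.9],
    [[0,0,0],0.9],
    [[0,0,0],0.1],
    [[0,0,0],0],
    [[0,0,0],0],
  ],
)

```text
time_s: 6.37
tcp_pos: [0.4567, 0.0874, 0.1121]
eef_rot: [30.9, 90.0, -156.7]
contact_force: [-0.1, 0.6, -1.2]
gripper_width: 0.0495
```

```bash
python3 - <<'E'
from plant import *
from h import *
st=get_state();go(st,.4155,-.0392,.0755,-97.8)
cv2.imwrite("pics/w2.png",capture("wrist"))
E
```

```text
t 6.37 tcp [0.4567 0.0874 0.1121] ydir -97.6 tilt [-1.e+00  2.e-04  4.e-04] F [-0.1  0.6 -1.2] w 0.0495
units [1.834 6.544 1.206] turn units 0.034 (-turn first: [1.834 6.548 1.183] )
```

View pics/w2.png

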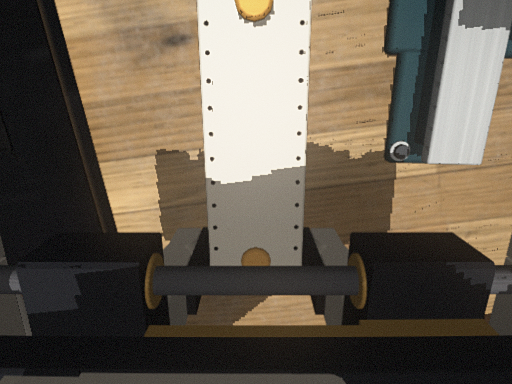

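Call:
step_arm(
  steps=[
    [[0,0,0.6],0.03],
    [[0,0,0.6],0],
    [[0,0.8,0],0],
    [[0,0.9,0],0],
    [[0,0.9,0],0],
    [[0,0.9,0],0],
    [[0,0.9,0],0],
    [[0,0.9,0],0],
    [[0,0.8,0],0],
    [[0,0.44,0],0],
    [[0,0,0],0],
    [[0,0,0],0],
  ],
)

```text
time_s: 7.42
tcp_pos: [0.4147, -0.0388, 0.1125]
eef_rot: [-143.4, 90.0, 28.7]
contact_force: [-0.1, -0.1, -1.2]
gripper_width: 0.0493
```

```bash
python3 - <<'E'
from plant import *
from h import *
import pickle
st=get_state();go(st,.4155,-.0392,.0755,-97.8)
m=camera_model("wrist");im=capture("wrist");cv2.imwrite("pics/w3.png",im);pickle.dump(m,open("w3.pkl","wb"))
cv2.imwrite("pics/s3.png",cv2.resize(capture("scene")[130:260,180:330],None,fx=5,fy=5,interpolation=2))
c,s=np.cos(np.radians(-7.8)),np.sin(np.radians(-7.8))
L=lambda x,y,z:(0.572+x*c-y*s,-.0606+x*s+y*c,z)
print(proj(m,[L(-.1,.018,.05),L(-.1,-.018,.05),L(.014,.018,.05),L(.014,-.018,.05),L(-.108,.028,.012),L(-.108,-.028,.012)]))
E
```

```text
t 7.42 tcp [ 0.4147 -0.0388  0.1125] ydir -97.97 tilt [-1.e+00 -2.e-04 -3.e-04] F [-0.1 -0.1 -1.2] w 0.0493
units [ 1.848  0.013 -0.043] turn units -0.028 (-turn first: [ 1.848  0.013 -0.043] )
[[224.48649397 125.7535176 ]
 [282.85939604 125.54087567]
 [218.14089586 -94.80796574]
 [287.08637384 -95.07196138]
 [215.94874796 131.71142493]
 [291.91923929 131.4353712 ]]
```

View pics/w3.png

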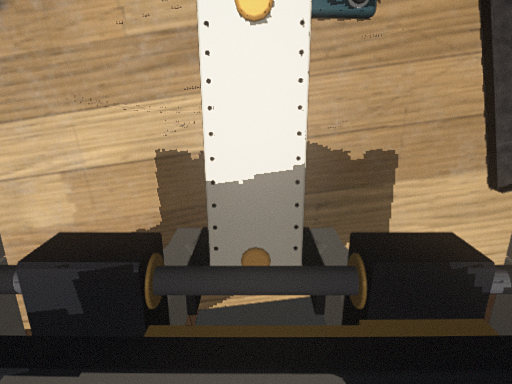

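View pics/s3.png

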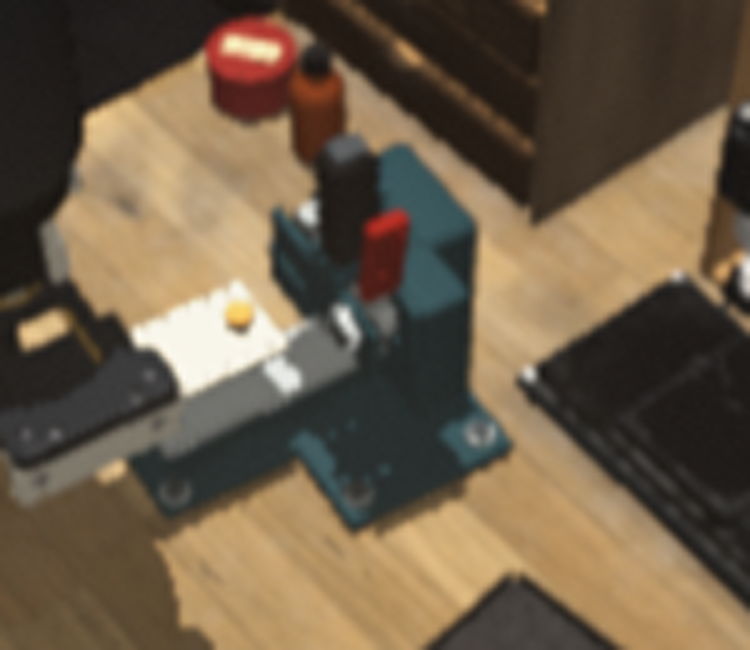

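```bash
python3 - <<'E'
from h import *
import pickle
m=pickle.load(open("w1.pkl","rb"))
c,s=np.cos(np.radians(-7.8)),np.sin(np.radians(-7.8))
L=lambda x,y,z:(0.572+x*c-y*s,-.0606+x*s+y*c,z)
im=cv2.imread("pics/w1.png")
k=4
c=cv2.resize(im[20:250,350:512],None,fx=k*.8,fy=k*.8,interpolation=2)
P=proj(m,[L(-.1,.018,.05),L(-.1,-.018,.05),L(.014,.018,.05),L(.014,-.018,.05),L(-.108,.028,.012),L(-.108,-.028,.012)]);print(P)
for p in P: cv2.circle(c,tuple(int(v) for v in ((p-[350,20])*3.2)),3,(0,0,255),1)
cv2.imwrite("pics/w1c.png",c)
E
```

```text
Traceback (most recent call last):
  File "h.py", line 16, in proj
    return cv2.projectPoints(np.array(X,float).reshape(-1,1,3),m["rvec"],m["tvec"],m["intrinsics"],m["dist_coeffs"])[0].reshape(-1,2)
                             ~~~~~~~~^^^^^^^^^
ValueError: setting an array element with a sequence. The requested array has an inhomogeneous shape after 2 dimensions. The detected shape was (6, 3) + inhomogeneous part.
```

```bash
python3 - <<'E'
from h import *
import pickle
m=pickle.load(open("w1.pkl","rb"))
c,s=np.cos(np.radians(-7.8)),np.sin(np.radians(-7.8))
L=lambda x,y,z:(0.572+x*c-y*s,-.0606+x*s+y*c,z)
im=cv2.imread("pics/w1.png")
P=proj(m,[L(-.1,.018,.05),L(-.1,-.018,.05),L(.014,.018,.05),L(.014,-.018,.05),L(-.108,.028,.012),L(-.108,-.028,.012)]);print(P)
g=cv2.resize(im[20:250,350:512],None,fx=3.2,fy=3.2,interpolation=2)
for p in P: cv2.circle(g,tuple(int(v) for v in ((p-[350,20])*3.2)),3,(0,0,255),1)
cv2.imwrite("pics/w1c.png",g[:600])
E
```

```text
[[390.0208717  231.80477541]
 [422.30312925 252.62455845]
 [486.12112624 114.88314701]
 [519.26425051 140.84045527]
 [360.49732968 216.479066  ]
 [405.34801399 245.26838619]]
```

View pics/w1c.png

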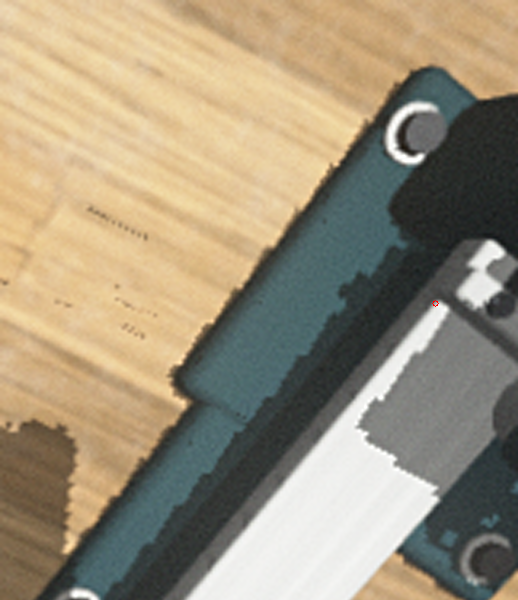

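Call:
step_arm(
  steps=[
    [[0.6,0,0],-0.03],
    [[0.6,0.01,0],0],
    [[0.6,0,0],0],
    [[0.08,0,0],0],
    [[0,0,0],0],
    [[0,0,0],0],
    [[0,0,0],0],
  ],
)

```text
time_s: 8.1
tcp_pos: [0.4156, -0.0387, 0.0754]
eef_rot: [-159.0, 89.9, 13.3]
contact_force: [-0.4, -0.2, -1.0]
gripper_width: 0.0493
```

```bash
cat >> h.py <<'E'
def S(st):
    c,s=np.cos(np.radians(-7.8)),np.sin(np.radians(-7.8))
    d=st["tcp_pos"]-[.572,-.0606,0]
    f=st["contact_force"]
    print("setter mm",(np.array([c*d[0]+s*d[1],-s*d[0]+c*d[1],d[2]])*1000).round(1),"F setter",np.round([c*f[0]+s*f[1],-s*f[0]+c*f[1],f[2]],1))
E
python3 - <<'E'
from plant import *
from h import *
st=get_state();S(st)
c,s=np.cos(np.radians(-7.8)),np.sin(np.radians(-7.8))
go(st,.572-.118*c,-.0606-.118*s,.0745,-97.8)
cv2.imwrite("pics/s4.png",cv2.resize(capture("scene")[130:260,180:330],None,fx=5,fy=5,interpolation=2))
E
```

```text
setter mm [-158.     0.5   75.4] F setter [-0.4 -0.2 -1. ]
t 8.1 tcp [ 0.4156 -0.0387  0.0754] ydir -97.72 tilt [-1.e+00 -4.e-04 -9.e-04] F [-0.4 -0.2 -1. ] w 0.0493
units [ 0.046  0.028 -1.999] turn units 0.013 (-turn first: [ 0.046  0.025 -1.999] )
```

View pics/s4.png

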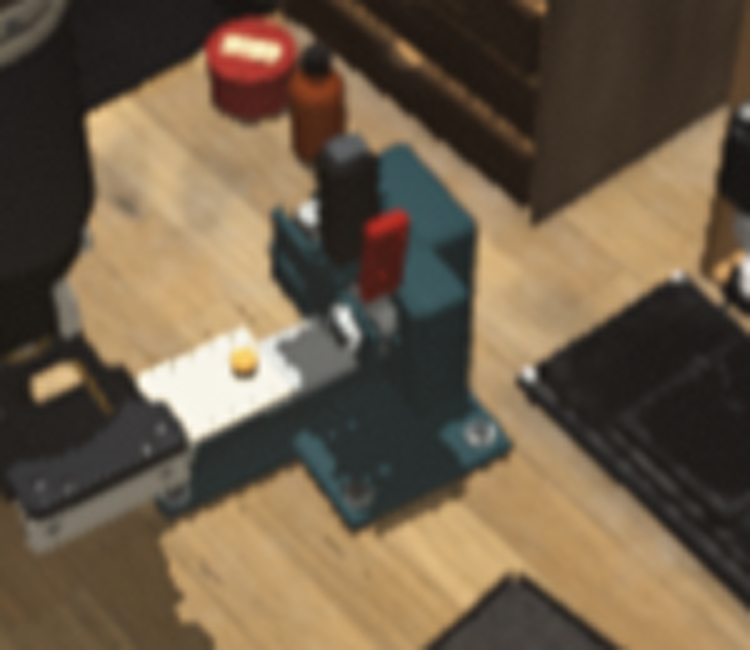

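Call:
step_arm(
  steps=[
    [[0.04,0.02,-0.4],0.01],
    [[0,0,-0.4],0],
    [[0,0,-0.4],0],
    [[0,0,-0.4],0],
    [[0,0,-0.3],0],
    [[0,0,0],0],
    [[0,0,0],0],
  ],
)

```text
time_s: 8.73
tcp_pos: [0.4527, -0.0448, 0.0737]
eef_rot: [20.7, 90.0, -167.2]
contact_force: [-1.4, 0.0, 0.0]
gripper_width: 0.0493
```

Call:
step_arm(
  steps=[
    [[0.05,0,0],0],
    [[0.05,0,0],0],
    [[0,0,0],0],
    [[0,0,0],0],
  ],
)

```text
time_s: 9.07
tcp_pos: [0.4524, -0.0446, 0.0719]
eef_rot: [15.9, 90.0, -171.9]
contact_force: [-0.8, -0.5, -1.7]
gripper_width: 0.0493
```

```bash
python3 - <<'E'
from plant import *
from h import *
st=get_state();S(st);print(st["moment"])
E
```

```text
setter mm [-120.7   -0.4   71.9] F setter [-0.7 -0.6 -1.7]
[-0.03050775  0.04177351 -0.0138626 ]
```

Call:
step_arm(
  steps=[
    [[0.05,0,0],0],
    [[0,0,0],0],
    [[0,0,0],0],
  ],
)

```text
time_s: 9.32
tcp_pos: [0.4526, -0.0446, 0.071]
eef_rot: [-149.8, 90.0, 22.4]
contact_force: [-0.5, -0.2, -1.1]
gripper_width: 0.049
```

Call:
step_arm(
  steps=[
    [[0.0,0,-0.1],0],
    [[0,0,-0.1],0],
    [[0,0,-0.1],0],
    [[0,0,0],0],
    [[0,0,0],0],
  ],
)

```text
time_s: 9.73
tcp_pos: [0.4584, -0.0455, 0.0708]
eef_rot: [15.5, 90.0, -172.3]
contact_force: [-2.1, 0.1, 0.3]
gripper_width: 0.0492
```

```bash
python3 - <<'E'
from plant import *
from h import *
st=get_state();S(st);print(st["moment"])
E
```

```text
setter mm [-114.6   -0.4   70.8] F setter [-2.1 -0.2  0.3]
[0.24652337 0.43908939 0.07244704]
```

Call:
step_arm(
  steps=[
    [[0,0,-0.05],0],
    [[0,0,-0.05],0],
    [[0,0,0],0],
    [[0,0,0],0],
  ],
)

```text
time_s: 10.07
tcp_pos: [0.4586, -0.0458, 0.0705]
eef_rot: [11.2, 89.8, -176.6]
contact_force: [-7.7, 4.4, 3.8]
gripper_width: 0.049
```

```bash
python3 - <<'E'
from plant import *
from h import *
st=get_state();S(st);print(st["moment"])
E
```

```text
setter mm [-114.3   -0.7   70.5] F setter [-8.2  3.3  3.8]
[1.63696755 2.73401343 0.17041   ]
```

Call:
step_arm(
  steps=[
    [[0.03,0,0.02],0],
    [[0,0,0],0],
    [[0,0,0],0],
    [[0,0,0],0],
    [[0,0,0],0],
    [[0,0,0],0],
  ],
  fingers=0.25,
)

```text
time_s: 10.57
tcp_pos: [0.4604, -0.0456, 0.0704]
eef_rot: [-164.5, 90.0, 7.6]
contact_force: [0.3, 0.1, 0.1]
gripper_width: 0.0657
```

```bash
python3 - <<'E'
from plant import *
from h import *
st=get_state();S(st);print(st["moment"],st["gripper_width"])
cv2.imwrite("pics/w5.png",capture("wrist"))
cv2.imwrite("pics/s5.png",cv2.resize(capture("scene")[130:260,180:330],None,fx=5,fy=5,interpolation=2))
E
```

```text
setter mm [-112.6   -0.3   70.4] F setter [0.3 0.1 0.1]
[-0.04166905 -0.0285763   0.03560891] 0.0656719529862922
```

View pics/w5.png

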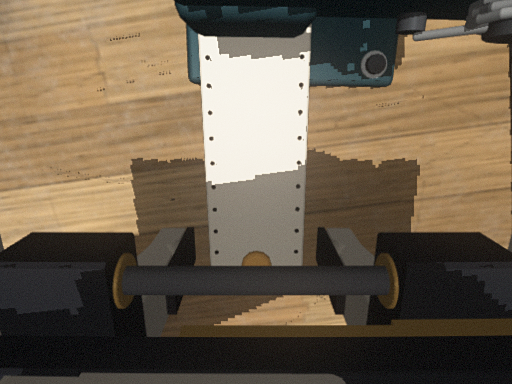

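View pics/s5.png

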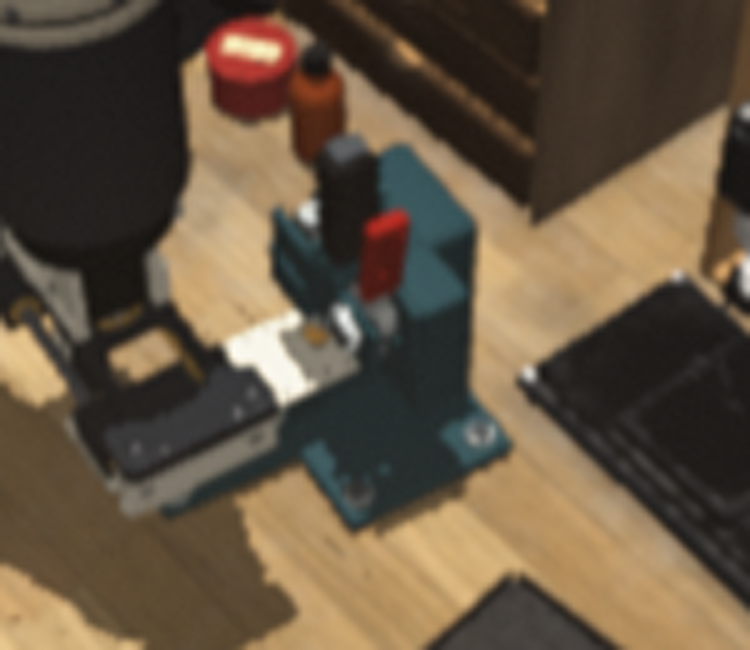

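Call:
step_arm(
  steps=[
    [[-0.3,0,0],0],
    [[-0.7,0,0],0],
    [[-0.9,0,0],0],
    [[-0.9,0,0],0],
    [[-0.9,0,0],0],
    [[-0.9,0,0],0],
    [[-0.9,0,0],0],
    [[-0.9,0,0],0],
    [[-0.9,0,0],0],
    [[-0.9,0,0],0],
    [[-0.9,0,0],0],
    [[-0.9,0,0],0],
    [[0,0,0],0],
    [[0,0,0],0],
  ],
)

```text
time_s: 11.83
tcp_pos: [0.4605, -0.0456, 0.2716]
eef_rot: [-152.8, 89.9, 19.3]
contact_force: [-0.6, 0.3, -1.0]
gripper_width: 0.0658
```

```bash
python3 - <<'E'
from plant import *
from h import *
st=get_state();S(st)
cv2.imwrite("pics/w6.png",capture("wrist"))
c,s=np.cos(np.radians(-7.8)),np.sin(np.radians(-7.8))
x,y=0,-.045
go(st,.572+x*c-y*s,-.0606+x*s+y*c,.272,-97.8)
E
```

```text
setter mm [-1.126e+02 -2.000e-01  2.716e+02] F setter [-0.6  0.2 -1. ]
t 11.83 tcp [ 0.4605 -0.0456  0.2716] ydir -97.82 tilt [-1.     -0.0012 -0.0023] F [-0.6  0.3 -1. ] w 0.0658
units [-0.01   2.236 -5.629] turn units -0.004 (-turn first: [-0.01   2.238 -5.628] )
```

View pics/w6.png

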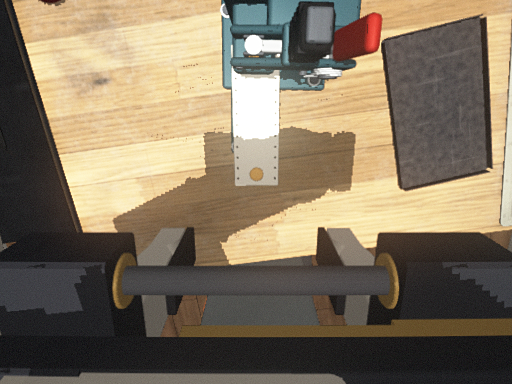

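Call:
step_arm(
  steps=[
    [[0,0.32,-0.8],0],
    [[0,0.32,-0.8],0],
    [[0,0.32,-0.8],0],
    [[0,0.32,-0.8],0],
    [[0,0.32,-0.8],0],
    [[0,0.32,-0.8],0],
    [[0,0.32,-0.83],0],
    [[0,0,0],0],
    [[0,0,0],0],
    [[0,0,0],0],
  ],
  fingers=0,
)

```text
time_s: 12.72
tcp_pos: [0.5648, -0.1053, 0.2693]
eef_rot: [7.4, 89.9, 179.5]
contact_force: [-0.6, 0.2, 1.2]
gripper_width: 0.0877
```

```bash
python3 - <<'E'
from plant import *
from h import *
st=get_state();S(st)
cv2.imwrite("pics/s7.png",cv2.resize(capture("scene")[100:260,180:330],None,fx=4,fy=4,interpolation=2))
cv2.imwrite("pics/t7.png",cv2.resize(capture("top")[150:270,180:330],None,fx=5,fy=5,interpolation=2))
c,s=np.cos(np.radians(-7.8)),np.sin(np.radians(-7.8))
x,y=0,-.045
go(st,.572+x*c-y*s,-.0606+x*s+y*c,.199,-97.8)
E
```

```text
setter mm [ -1.  -45.2 269.3] F setter [-0.6  0.2  1.2]
t 12.72 tcp [ 0.5648 -0.1053  0.2693] ydir -97.84 tilt [-1.e+00  3.e-04  2.e-03] F [-0.6  0.2  1.2] w 0.0877
units [ 3.517 -0.012 -0.058] turn units -0.007 (-turn first: [ 3.517 -0.012 -0.058] )
```

View pics/s7.png

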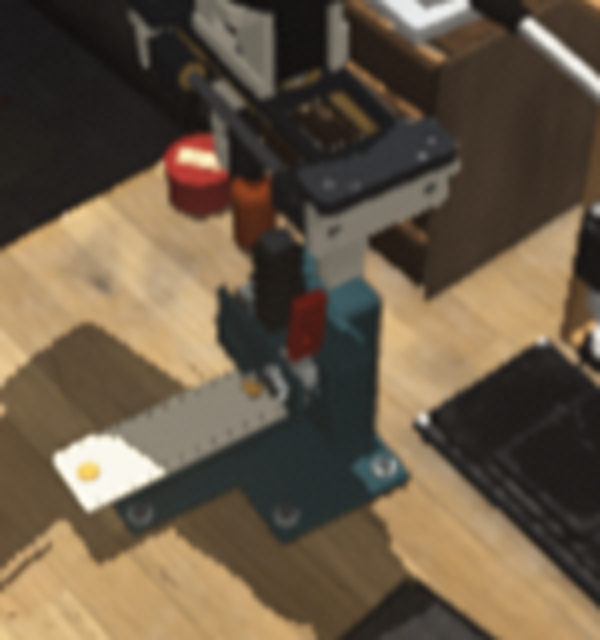

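View pics/t7.png

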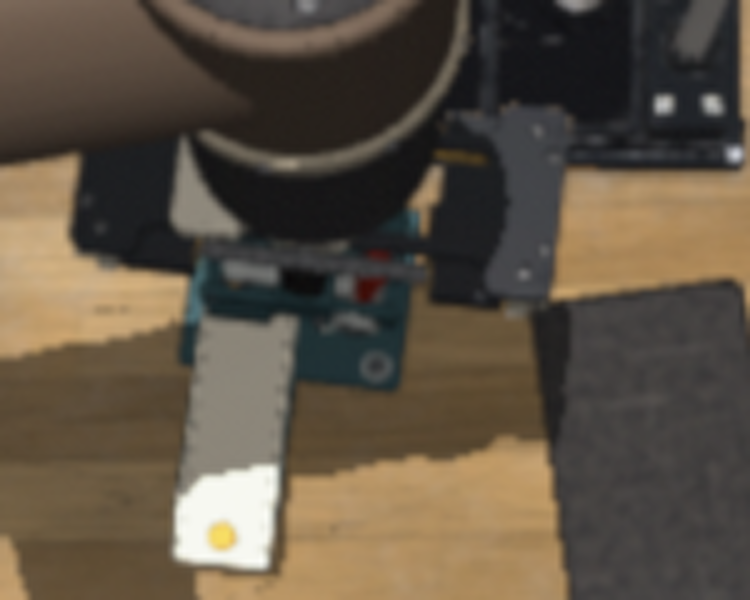

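Call:
step_arm(
  steps=[
    [[0.4,0,-0.05],0],
    [[0.5,0,0],0],
    [[0.5,0,0],0],
    [[0.5,0,0],0],
    [[0.5,0,0],0],
    [[0.5,0,0],0],
    [[0.4,0,0],0],
    [[0.1,0,0],0],
    [[0,0,0],0],
    [[0,0,0],0],
  ],
)

```text
time_s: 13.65
tcp_pos: [0.5668, -0.1055, 0.2025]
eef_rot: [133.8, 90.0, -54.0]
contact_force: [0.5, -0.2, -0.0]
gripper_width: 0.0877
```

```bash
python3 - <<'E'
from plant import *
from h import *
st=get_state();S(st);print(st["gripper_width"])
cv2.imwrite("pics/w8.png",capture("wrist"))
E
```

```text
setter mm [  1.  -45.2 202.5] F setter [ 0.6 -0.2 -0. ]
0.0876936860521741
```

View pics/w8.png

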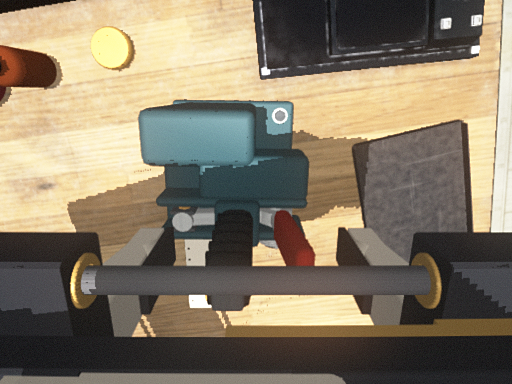

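Call:
step_arm(
  steps=[
    [[0.1,-0.1,0.05],0],
    [[0.05,-0.1,0],0],
    [[0,0,0],0],
    [[0,0,0],0],
  ],
)

```text
time_s: 14.03
tcp_pos: [0.5662, -0.1012, 0.1995]
eef_rot: [-170.1, 90.0, 2.1]
contact_force: [-0.8, 0.2, 0.4]
gripper_width: 0.0876
```

Call:
step_arm(
  steps=[
    [[0,0,0],0],
    [[0,0,0],0],
    [[0,0,0],0],
    [[0,0,0],0],
    [[0,0,0],0],
    [[0,0,0],0],
    [[0,0,0],0],
    [[0,0,0],0],
    [[0,0,0],0],
    [[0,0,0],0],
    [[0,0,0],0],
    [[0,0,0],0],
    [[0,0,0],0],
    [[0,0,0],0],
    [[0,0,0],0],
  ],
  fingers=1,
  grip_force=35,
)

```text
time_s: 15.28
tcp_pos: [0.5665, -0.1003, 0.1998]
eef_rot: [-123.5, 89.9, 48.7]
contact_force: [-2.1, 4.4, 5.0]
gripper_width: 0.0329
```

```bash
python3 - <<'E'
from plant import *
from h import *
st=get_state();S(st);print(st["gripper_width"])
cv2.imwrite("pics/s9.png",cv2.resize(capture("scene")[130:240,190:310],None,fx=5,fy=5,interpolation=2))
E
```

```text
setter mm [-1.000e-01 -4.010e+01  1.998e+02] F setter [-2.7  4.1  5. ]
0.03286710930336098
```

View pics/s9.png

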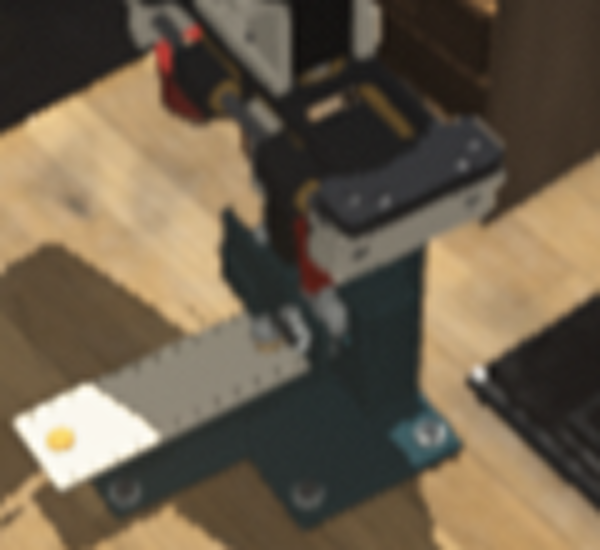

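Call:
step_arm(
  steps=[
    [[0,0,0],0],
    [[0,0,0],0],
    [[0,0,0],0],
    [[0,0,0],0],
    [[0,0,0],0],
    [[0,0,0],0],
    [[0,0,0],0],
    [[0,0,0],0],
  ],
  grip_force=55,
)

```text
time_s: 16.0
tcp_pos: [0.5664, -0.1002, 0.1998]
eef_rot: [-117.0, 89.9, 55.2]
contact_force: [-1.8, 6.2, 5.1]
gripper_width: 0.0326
```

```bash
python3 - <<'E'
from plant import *
from h import *
st=get_state();S(st);print(st["gripper_width"])
E
```

```text
setter mm [-1.000e-01 -4.000e+01  1.998e+02] F setter [-2.6  5.9  5.1]
0.03258638333822185
```

Call:
step_arm(
  steps=[
    [[0,0,0],0],
    [[0,0,0],0],
    [[0,0,0],0],
    [[0,0,0],0],
    [[0,0,0],0],
    [[0,0,0],0],
    [[0,0,0],0],
    [[0,0,0],0],
  ],
  fingers=0,
  grip_force=35,
)

```text
time_s: 16.67
tcp_pos: [0.5661, -0.101, 0.1991]
eef_rot: [-49.6, 90.0, 122.6]
contact_force: [0.1, 0.3, -0.8]
gripper_width: 0.0801
```

```bash
python3 - <<'E'
from plant import *
from h import *
st=get_state();S(st);print(st["gripper_width"])
cv2.imwrite("pics/s10.png",cv2.resize(capture("scene")[130:240,190:310],None,fx=5,fy=5,interpolation=2))
cv2.imwrite("pics/w10.png",capture("wrist"))
E
```

```text
setter mm [ -0.4 -40.9 199.1] F setter [ 0.   0.3 -0.8]
0.080103248221662
```

View pics/s10.png

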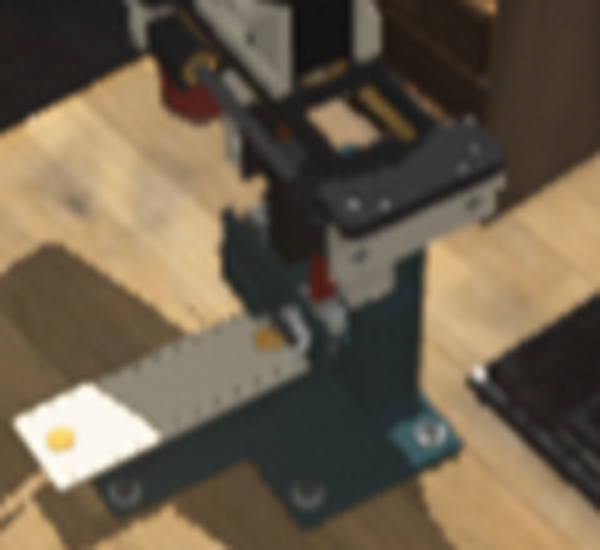

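View pics/w10.png

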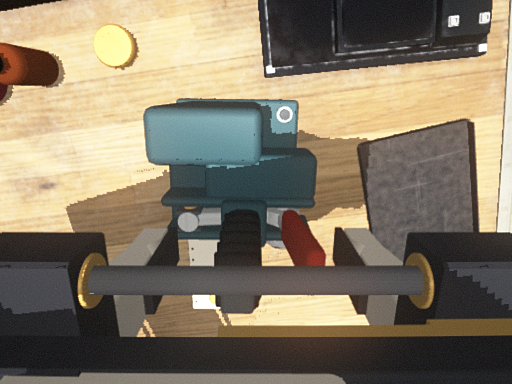

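Call:
step_arm(
  steps=[
    [[0,0.1,0],0],
    [[0,0.1,0],0],
    [[-0.3,0,0],0],
    [[-0.6,0,0],0],
    [[-0.7,0,0],0],
    [[-0.7,0,0],0],
    [[-0.7,0,0],0],
    [[-0.65,0,0],0],
    [[0,0,0],0],
    [[0,-0.32,0.8],0],
    [[0,-0.32,0.8],0],
    [[0,-0.32,0.8],0],
    [[0,-0.32,0.8],0],
    [[0,-0.32,0.8],0],
    [[0,-0.32,0.8],0],
    [[0,-0.32,0.83],0],
    [[0,0,0],0],
    [[0,0,0],0],
  ],
)

```text
time_s: 18.27
tcp_pos: [0.4598, -0.0454, 0.2728]
eef_rot: [-153.1, 89.9, 19.2]
contact_force: [0.2, -1.2, 0.5]
gripper_width: 0.0878
```

```bash
python3 - <<'E'
from plant import *
from h import *
import pickle
st=get_state();S(st);print(st["gripper_width"])
m=camera_model("wrist");im=capture("wrist");cv2.imwrite("pics/w11.png",im);pickle.dump(m,open("w11.pkl","wb"))
cv2.imwrite("pics/s11.png",cv2.resize(capture("scene")[140:230,190:290],None,fx=6,fy=6,interpolation=2))
c,s=np.cos(np.radians(-7.8)),np.sin(np.radians(-7.8))
x,y=-.1125,0
go(st,.572+x*c-y*s,-.0606+x*s+y*c,.0705,-97.8)
E
```

```text
setter mm [-1.132e+02 -2.000e-01  2.728e+02] F setter [ 0.4 -1.1  0.5]
0.08781587011753472
t 18.27 tcp [ 0.4598 -0.0454  0.2728] ydir -97.75 tilt [-1.0e+00 -5.0e-04 -1.1e-03] F [ 0.2 -1.2  0.5] w 0.0878
units [ 1.0114e+01 -2.0000e-03 -2.6000e-02] turn units 0.008 (-turn first: [ 1.0114e+01 -2.0000e-03 -2.6000e-02] )
```

View pics/s11.png

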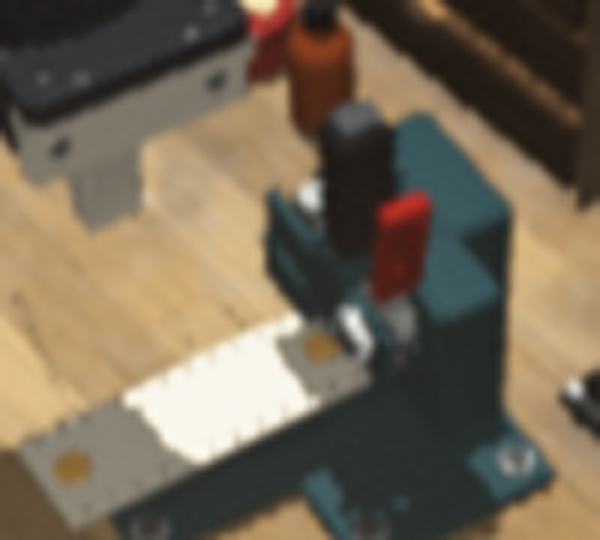

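View pics/w11.png

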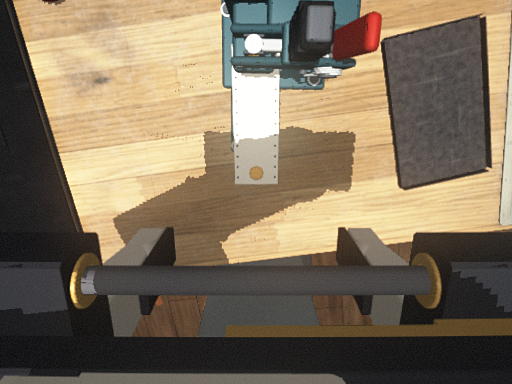

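Call:
step_arm(
  steps=[
    [[0.9,0,0],0],
    [[0.9,0,0],0],
    [[0.9,0,0],0],
    [[0.9,0,0],0],
    [[0.9,0,0],0],
    [[0.9,0,0],0],
    [[0.9,0,0],0],
    [[0.9,0,0],0],
    [[0.9,0,0],0],
    [[0.9,0,0],0],
    [[0.6,0,0],0],
    [[0.3,0,0],0],
    [[0.2,0,0],0],
    [[0,0,0],0],
    [[0,0,0],0],
  ],
)

```text
time_s: 19.62
tcp_pos: [0.4607, -0.0457, 0.0706]
eef_rot: [177.1, 90.0, -10.8]
contact_force: [0.6, -0.3, 0.9]
gripper_width: 0.0875
```

```bash
python3 - <<'E'
from plant import *
from h import *
import pickle
st=get_state();S(st);print(st["gripper_width"])
m=pickle.load(open("w11.pkl","rb"))
p=onplane(m,[(383,40),(482,15),(492,170),(402,189)],.011);print(p,np.linalg.norm(np.diff(np.r_[p,p[:1]],axis=0),axis=1),p.mean(0))
d=p[0]+p[1]-p[2]-p[3];print(np.degrees(np.arctan2(d[1],d[0])))
im=cv2.imread("pics/w11.png");crop(im,370,0,142,200,3,"pics/tr.png")
E
```

```text
setter mm [-112.3   -0.4   70.6] F setter [ 0.6 -0.2  0.9]
0.08751754633012268
[[ 0.57554091 -0.21035941  0.011     ]
 [ 0.58760254 -0.32337268  0.011     ]
 [ 0.4023714  -0.34707176  0.011     ]
 [ 0.39247402 -0.23055205  0.011     ]] [0.11365511 0.18674105 0.1169393  0.18417716] [ 0.48949722 -0.27783897  0.011     ]
6.796140578898762
```

View pics/tr.png

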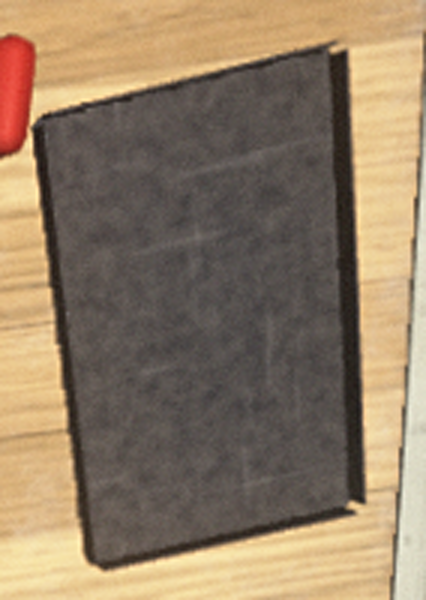

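Call:
step_arm(
  steps=[
    [[0,0,0],0],
    [[0,0,0],0],
    [[0,0,0],0],
    [[0,0,0],0],
    [[0,0,0],0],
    [[0,0,0],0],
    [[0,0,0],0],
    [[0,0,0],0],
    [[0,0,0],0],
    [[0,0,0],0],
    [[0,0,0],0],
  ],
  fingers=1,
)

```text
time_s: 20.53
tcp_pos: [0.4602, -0.0456, 0.0704]
eef_rot: [-168.2, 90.0, 4.0]
contact_force: [-0.9, -0.1, 1.9]
gripper_width: 0.0491
```

Call:
step_arm(
  steps=[
    [[-0.1,0,0],0],
    [[-0.05,0,0],0],
    [[0,0,0.2],0],
    [[0,0,0.4],0],
    [[0,0,0.5],0],
    [[0,0,0.5],0],
    [[0,0,0.4],0],
    [[0,0,0.2],0],
    [[0,0,0],0],
    [[0,0,0],0],
  ],
)

```text
time_s: 21.37
tcp_pos: [0.4167, -0.0394, 0.0737]
eef_rot: [-157.7, 89.9, 14.5]
contact_force: [0.4, 0.2, 0.2]
gripper_width: 0.0488
```

```bash
python3 - <<'E'
from plant import *
from h import *
st=get_state();S(st);print(st["gripper_width"])
im=capture("scene");cv2.imwrite("pics/s12.png",im)
g=cv2.resize(im[130:260,180:330],None,fx=5,fy=5,interpolation=2);cv2.imwrite("pics/s12c.png",g)
cv2.imwrite("pics/w12.png",capture("wrist"))
E
```

```text
setter mm [-1.567e+02 -1.000e-01  7.370e+01] F setter [0.4 0.3 0.2]
0.04881417096989744
```

View pics/s12c.png

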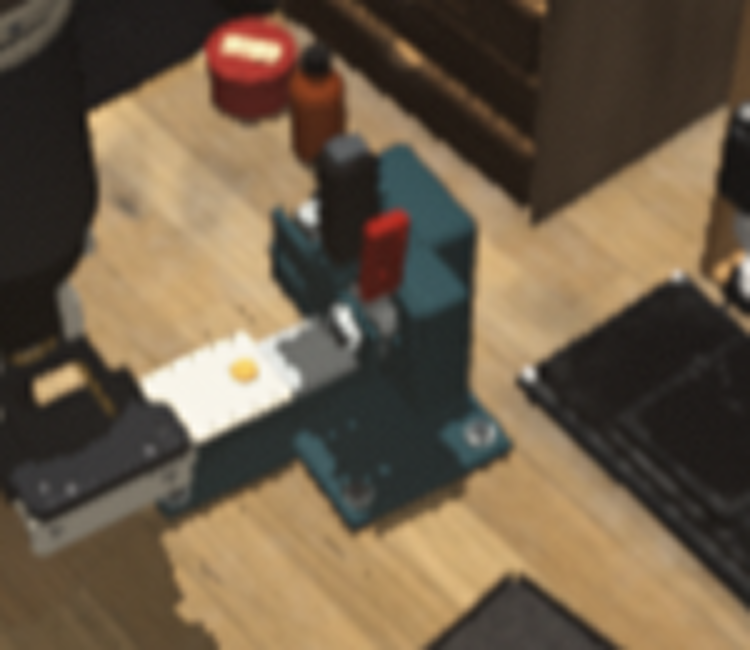

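View pics/w12.png

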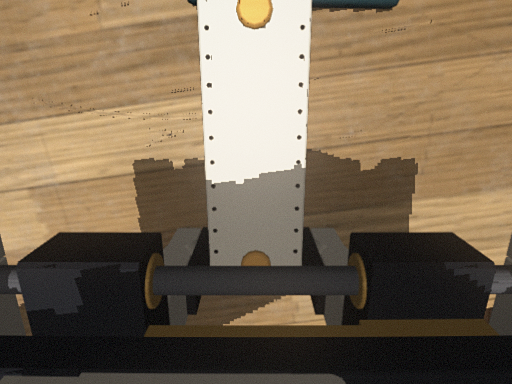

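```bash
python3 - <<'E'
from plant import *
from h import *
m=camera_model("wrist");st=get_state()
R=Ro.from_euler('xyz',st["eef_rot"],degrees=True).as_matrix()
for gx in(-.052,-.050):
  for h in(.010,.012,.016):
    a=np.linspace(0,2*np.pi,60)
    # tool -z = plate +x
    X=[st["tcp_pos"]+R@np.array([.0205-h, .008*np.cos(t), -(0.061-gx)+.008*np.sin(t)]) for t in a]
    P=proj(m,X);print(gx,h,"rows",P[:,1].min().round(1),P[:,1].max().round(1),"cols",P[:,0].min().round(1),P[:,0].max().round(1))
im=cv2.imread("pics/w12.png")
hsv=cv2.cvtColor(im,cv2.COLOR_BGR2HSV)
mk=(hsv[:60,225:285,1]>90).astype(np.uint8)
n,l,s,c=cv2.connectedComponentsWithStats(mk);print(s,c)
crop(im,220,0,70,45,8,"pics/f12.png")
s=cv2.imread("pics/s12.png");crop(s,218,192,24,20,20,"pics/f12s.png")
E
```

```text
-0.052 0.01 rows -15.7 27.0 cols 233.6 272.1
-0.052 0.012 rows -17.3 26.1 cols 233.2 272.3
-0.052 0.016 rows -20.6 24.1 cols 232.6 272.8
-0.05 0.01 rows -10.2 32.2 cols 233.6 272.0
-0.05 0.012 rows -11.7 31.3 cols 233.3 272.3
-0.05 0.016 rows -14.9 29.5 cols 232.7 272.8
[[   0    0   60   60 2733]
 [  11    0   37   29  867]] [[29.67654592 34.96670326]
 [28.94348328 12.26758939]]
```

View pics/f12.png

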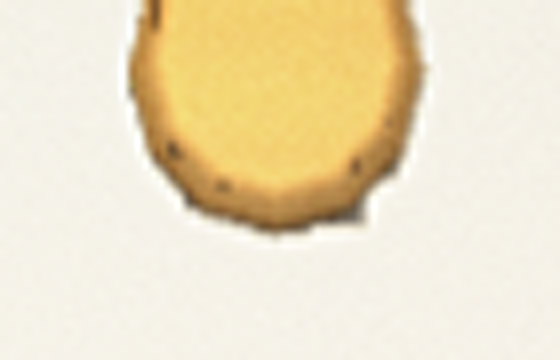

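View pics/f12s.png

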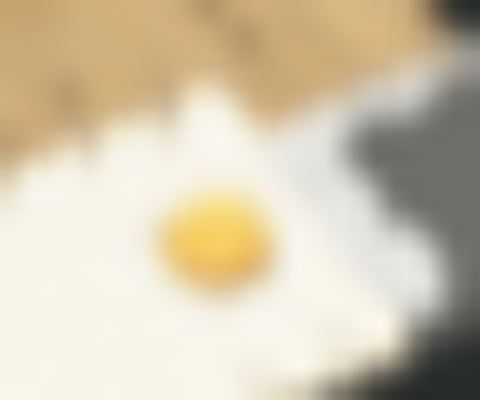

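Call:
step_arm(
  steps=[
    [[-0.5,0,0],0],
    [[-0.8,0,0.1],0],
    [[-0.7,0,0.1],0],
    [[0,0.6,0],0],
    [[0,0.9,0],0],
    [[0,0.9,0],0],
    [[0,0.9,0],0],
    [[0,0.9,0],0],
    [[0,0.9,0],0],
    [[0,0.9,0],0],
    [[0,0.9,0],0],
    [[0,0.9,0],0],
    [[0,0.9,0],0],
    [[0,0.9,0],0],
    [[0,0.9,0],0],
    [[0,0.6,0],0],
    [[0,0,0],0],
    [[0,0,0],0],
  ],
)

```text
time_s: 22.97
tcp_pos: [0.3823, -0.2596, 0.1131]
eef_rot: [-1.3, 90.0, 170.8]
contact_force: [0.5, -0.4, -1.5]
gripper_width: 0.0489
```

```bash
python3 - <<'E'
from plant import *
from h import *
st=get_state();go(st,.4391,-.2832,.06,-83.8)
E
```

```text
t 22.97 tcp [ 0.3823 -0.2596  0.1131] ydir -97.93 tilt [-1.e+00 -0.e+00  6.e-04] F [ 0.5 -0.4 -1.5] w 0.0489
units [ 2.652  0.78  -2.976] turn units -2.354 (-turn first: [ 2.652  1.482 -2.695] )
```

Turn first, then shift and lower part way.

Call:
step_arm(
  steps=[
    [[0,0,0],-0.8],
    [[0,0,0],-0.8],
    [[0,0,0],-0.75],
    [[0,0.37,-0.67],0],
    [[0,0.37,-0.67],0],
    [[0,0.37,-0.67],0],
    [[0,0.37,-0.68],0],
    [[0.8,0,0],0],
    [[0.9,0,0],0],
    [[0.7,0,0],0],
    [[0,0,0],0],
    [[0,0,0],0],
  ],
)

```text
time_s: 23.97
tcp_pos: [0.4389, -0.2819, 0.0649]
eef_rot: [-15.8, 89.9, 170.6]
contact_force: [0.3, -0.3, 0.3]
gripper_width: 0.0492
```

```bash
python3 - <<'E'
from plant import *
from h import *
st=get_state();go(st,.4391,-.2832,.0235,-83.8)
cv2.imwrite("pics/w13.png",capture("wrist"))
cv2.imwrite("pics/t13.png",cv2.resize(capture("top")[190:290,250:360],None,fx=6,fy=6,interpolation=2))
E
```

```text
t 23.97 tcp [ 0.4389 -0.2819  0.0649] ydir -83.67 tilt [-1.0e+00 -5.0e-04  1.9e-03] F [ 0.3 -0.3  0.3] w 0.0492
units [ 2.071  0.065 -0.007] turn units 0.021 (-turn first: [ 2.071  0.065 -0.007] )
```

View pics/w13.png

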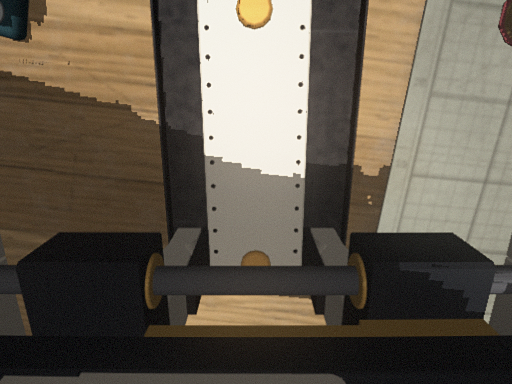

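View pics/t13.png

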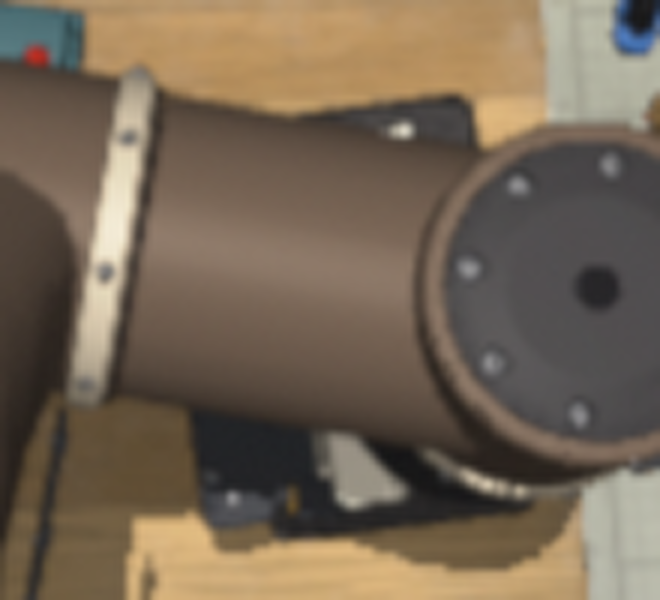

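Call:
step_arm(
  steps=[
    [[0.4,0.06,0],0.02],
    [[0.5,0,0],0],
    [[0.5,0,0],0],
    [[0.3,0,0],0],
    [[0.2,0,0],0],
    [[0.1,0,0],0],
    [[0.04,0,0],0],
    [[0,0,0],0],
    [[0,0,0],0],
  ],
)

```text
time_s: 24.82
tcp_pos: [0.4394, -0.2838, 0.0247]
eef_rot: [148.4, 90.0, -25.4]
contact_force: [-0.1, -0.3, -0.3]
gripper_width: 0.0492
```

```bash
python3 - <<'E'
from plant import *
from h import *
st=get_state();go(st,.4391,-.2832,.0225,-83.8)
E
```

```text
t 24.82 tcp [ 0.4394 -0.2838  0.0247] ydir -83.83 tilt [-1.e+00  2.e-04 -3.e-04] F [-0.1 -0.3 -0.3] w 0.0492
units [ 0.112 -0.033  0.014] turn units -0.005 (-turn first: [ 0.112 -0.033  0.014] )
```

Call:
step_arm(
  steps=[
    [[0.1,0,0],0],
    [[0,0,0],0],
    [[0,0,0],0],
    [[0,0,0],0],
  ],
)

```text
time_s: 25.15
tcp_pos: [0.4394, -0.2838, 0.0227]
eef_rot: [156.7, 90.0, -17.2]
contact_force: [0.4, 0.5, -0.3]
gripper_width: 0.049
```

Call:
step_arm(
  steps=[
    [[0,0,0],0],
    [[0,0,0],0],
    [[0,0,0],0],
    [[0,0,0],0],
    [[0,0,0],0],
    [[-0.2,0,0],0],
    [[-0.5,0,0],0],
    [[-0.9,0,0],0],
    [[-0.9,0,0],0],
    [[-0.9,0,0],0],
    [[-0.9,0,0],0],
    [[-0.9,0,0],0],
    [[-0.9,0,0],0],
    [[-0.9,0,0],0],
    [[0,0,0],0],
    [[0,0,0],0],
  ],
  fingers=0.35,
)

```text
time_s: 26.48
tcp_pos: [0.4399, -0.2839, 0.1645]
eef_rot: [161.3, 89.8, -12.5]
contact_force: [0.6, -0.5, -0.2]
gripper_width: 0.057
```

```bash
python3 - <<'E'
from plant import *
from h import *
st=get_state();print(st["time_s"],st["gripper_width"],st["contact_force"])
im=capture("wrist");cv2.imwrite("pics/w14.png",im)
cv2.imwrite("pics/s14.png",cv2.resize(capture("scene")[130:340,150:370],None,fx=3,fy=3,interpolation=2))
E
```

```text
26.4833 0.0570386884097363 [ 0.5687189  -0.48468934 -0.20470839]
```

View pics/w14.png

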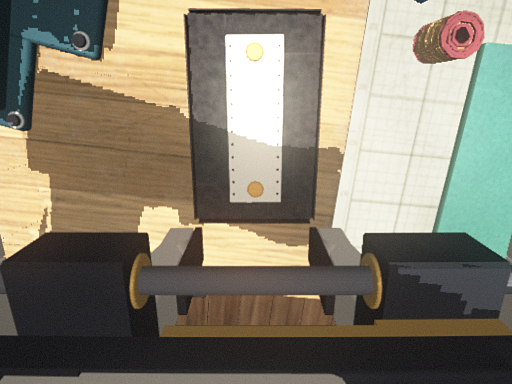

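View pics/s14.png

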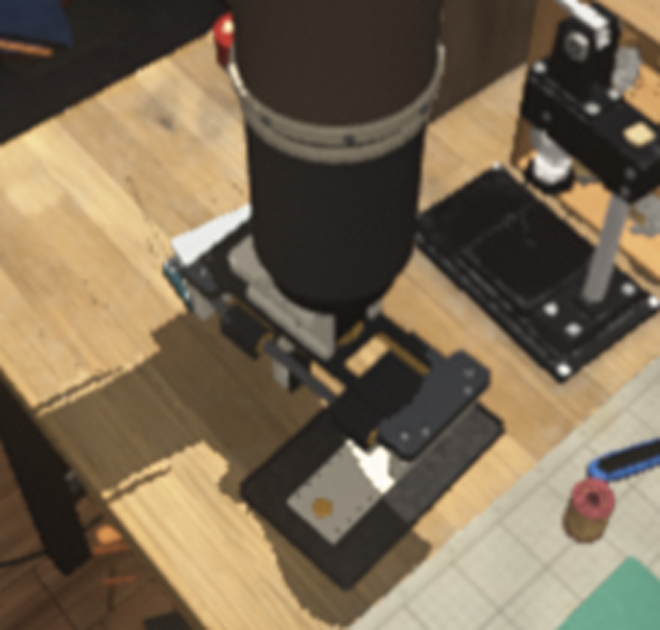

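```bash
python3 - <<'E'
from plant import *
from h import *
im=cv2.imread("pics/w14.png");m=camera_model("wrist")
crop(im,215,20,80,60,8,"pics/f14.png")
crop(im,215,155,80,60,8,"pics/f14b.png")
crop(cv2.imread("pics/w1.png"),215,20,80,60,8,"pics/f1.png")
def foot(img,r0,r1,lab):
    hsv=cv2.cvtColor(img,cv2.COLOR_BGR2HSV);mk=(hsv[r0:r1,235:275,1]>100).astype(np.uint8)
    n,l,s,c=cv2.connectedComponentsWithStats(mk);i=1+np.argmax(s[1:,4]);print(lab,s[i]+[235,r0,0,0,0],c[i]+[235,r0])
foot(im,36,66,"far now");foot(im,178,201,"near now")
w1=cv2.imread("pics/w1.png");foot(w1,34,66,"far before");foot(w1,178,201,"near before")
import pickle
m1=pickle.load(open("w1.pkl","rb"))
a=np.linspace(0,2*np.pi,60)
def pr(m,c,yaw,z0,h,px):
    X=[[c[0]+(px+.008*np.cos(t))*np.cos(yaw)-.008*np.sin(t)*np.sin(yaw),c[1]+(px+.008*np.cos(t))*np.sin(yaw)+.008*np.sin(t)*np.cos(yaw),z0+h] for t in a]
    P=proj(m,X);return (P.min(0)).round(1),np.ptp(P,axis=0).round(1)
for h in(.01,.016):print("pred before",h,pr(m1,(.5044,.1097),np.radians(25.2),0,h,.061))
# plate pose now: corners from picture
p=onplane(m,[(225,34),(284,34),(281,203),(230,203)],.008);c=p.mean(0);d=p[0]+p[1]-p[2]-p[3];yaw=np.arctan2(d[1],d[0]);print(c,np.degrees(yaw),np.linalg.norm(p[1]-p[2]),np.linalg.norm(p[0]-p[1]))
for h in(.01,.012,.016):print("pred now",h,pr(m,c,yaw,.002,h,.061),pr(m,c,yaw,.002,.01,-.061))
E
```

```text
far now [247  55  15   6  18] [253.11111111  58.11111111]
near now [248 182  15  15 183] [255.         188.92349727]
far before [245  38  19  20 115] [254.44347826  48.26086957]
near before [247 182  16  15 194] [254.35051546 188.89690722]
pred before 0.01 (array([244.1,  38.2]), array([19.4, 20.9]))
pred before 0.016 (array([243.8,  37. ]), array([19.8, 21.4]))
[ 0.48919138 -0.27911142  0.008     ] 6.45009806827667 0.1491988138458489 0.04924013042721031
pred now 0.01 (array([245. ,  40.5]), array([19.2, 20.6])) (array([246.9, 182.5]), array([17. , 16.3]))
pred now 0.012 (array([244.9,  40.1]), array([19.3, 20.8])) (array([246.9, 182.5]), array([17. , 16.3]))
pred now 0.016 (array([244.8,  39.3]), array([19.6, 21.1])) (array([246.9, 182.5]), array([17. , 16.3]))
```

View pics/f14.png

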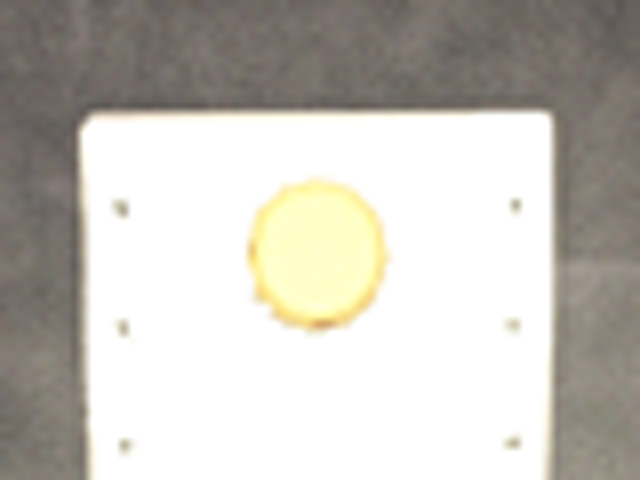

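View pics/f1.png

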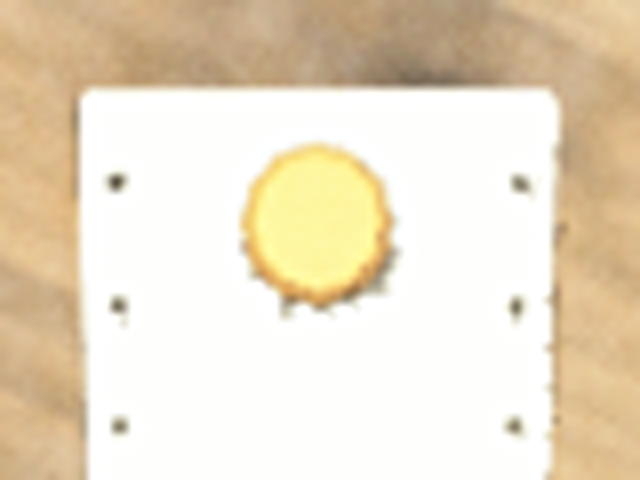

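Call:
step_arm(
  steps=[
    [[0,-0.7,0],0],
    [[0,-0.8,0],0],
    [[0,-0.9,0],0],
    [[0,-0.9,0],0],
    [[0,-0.9,0],0],
    [[0,-0.9,0],0],
    [[0,-0.9,0],0],
    [[0,0,0],0],
    [[0,0,0],0],
    [[0,0,0],0],
  ],
)

```text
time_s: 27.42
tcp_pos: [0.4262, -0.1645, 0.1622]
eef_rot: [0.2, 89.9, -173.6]
contact_force: [-0.3, 0.2, 0.1]
gripper_width: 0.0568
```

```bash
python3 - <<'E'
from plant import *
from h import *
import pickle
st=get_state();print(st["time_s"],st["tcp_pos"])
m=camera_model("wrist");im=capture("wrist");cv2.imwrite("pics/w15.png",im);pickle.dump(m,open("w15.pkl","wb"))
P=proj(m,[[.4892+.061*np.cos(.1126),-.2791+.061*np.sin(.1126),.012],[.4892-.061*np.cos(.1126),-.2791-.061*np.sin(.1126),.012]]);print(P)
for i,p in enumerate(P):
    x,y=int(p[0])-30,max(0,int(p[1])-22);crop(im,x,y,60,45,10,f"pics/f15_{i}.png");print(x,y)
a=cv2.imread("pics/f15_0.png");b=cv2.imread("pics/f15_1.png");h=min(a.shape[0],b.shape[0]);w=min(a.shape[1],b.shape[1])
cv2.imwrite("pics/f15.png",cv2.resize(np.vstack([a[:h,:w],b[:h,:w]]),None,fx=.65,fy=.65))
E
```

```text
27.4167 [ 0.42617534 -0.16451303  0.16216951]
[[397.92678487  51.36894376]
 [382.45379791 190.85310054]]
367 29
352 168
```

View pics/w15.png

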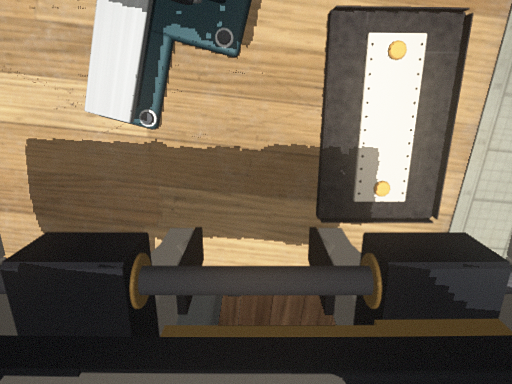

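View pics/f15.png

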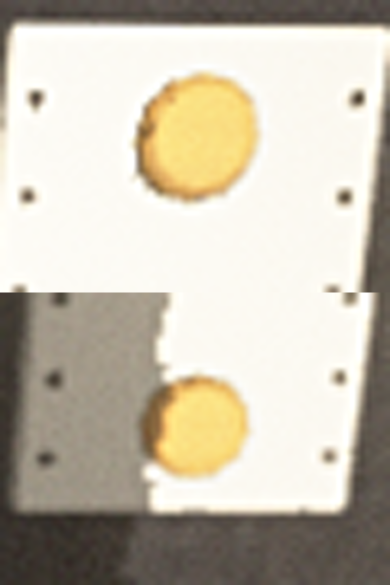

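```bash
python3 - <<'E'
from plant import *
from h import *
cv2.imwrite("pics/s16.png",cv2.resize(capture("scene")[110:340,130:380],None,fx=3,fy=2.6,interpolation=2)[:600])
E
```

```text
(no output)
```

View pics/s16.png

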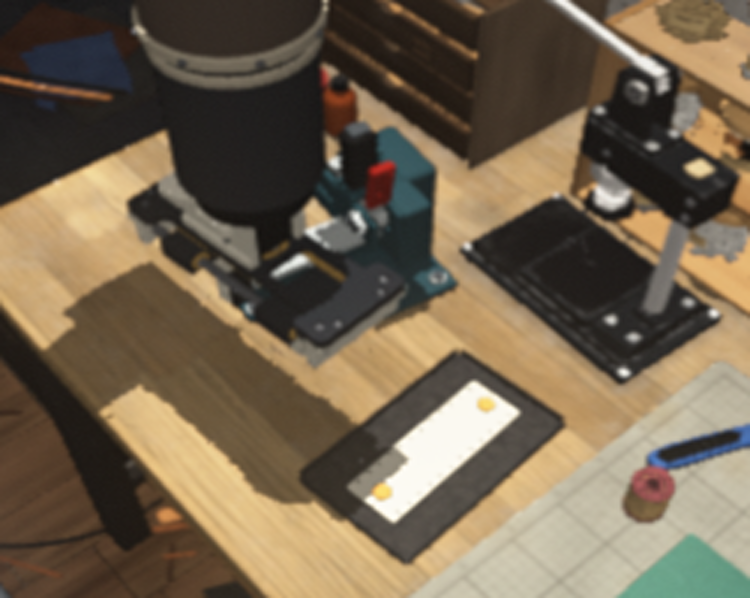

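The plate lies flat in the tray, feet up and equally low. The trigger is at rest and the arm is clear of everything.

```bash
python3 - <<'E'
from plant import *
print(close_job())
E
```

```text
the job is handed in; nothing more can be done
None
```

The job is done and was handed in at about 27.5 s. I laid the plate on the bolster and pushed it against the back stop, with the proud foot under the ram. I then squeezed the trigger against the grip (35 N, then 55 N) and let it spring back. The plate now lies flat in the black tray, feet up, near the middle and aligned with it.

- **Foot:** in the last wrist and scene pictures both feet look equally high. The formerly proud foot shows no gap or extra shadow.
- **Trigger:** the gripper read 32.6 mm at full squeeze, against the 31 mm nominal. It barely changed from 35 to 55 N, so I took the trigger to be at its stop. The pad tips bear low on the inclined trigger, which accounts for the extra width. I did not read the trigger or foot travel directly.
- **Rest of the bench:** the trigger is at rest. The tin, bottle, wax and spool were never touched by the planned path, but the wax and most of the tin were hidden behind the arm in the last picture. Contact forces stayed below about 10 N at the points I read.

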